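# Drop the brass liner loosely into the hot-air rest

### The arm

A 6-joint arm with a two-finger parallel gripper is mounted at the origin on the work surface. World frame = base frame: x ahead of the robot, y to its left, z up, the work surface at z = 0. Lengths are in m, angles in rad, forces in N, time in s.
With the tool pointing down it reaches from about 0.35 to 0.925 m from the base axis. Payload 6.4 kg.
Tool frame: the origin (TCP) lies midway between the tips of the shut fingers; the grasp point (between the pads) lies 19 mm behind it; x points along the fingers, y is the direction in which the jaws open and shut, and the axes are right-handed (so a half turn about x gives the same grasp; the last joint's range is limited). The gripper opens to 94 mm and grips with 3 to 60 N. Pads are 16 mm wide; open, the fingers measure 119 mm over their backs; the gripper's body (75 mm by 177 mm) begins 78 mm behind the grasp point.
Start: joints at [-1.3, 0.245, 1.558, -0, 1.339, -0.174], TCP at [0.28, -0.587, 0.205] pointing down, gripper open.
Joint ranges: [-3.13, 3.13], [-1.02, 2.26], [0.13, 2.54], [-0.95, 4.09], [0.21, 2.88], [-2.74, 2.74]. Speed limits (rad/s): [2.57, 2.57, 3.14, 3.14, 3.14, 3.14].

### API

Orientations are given as a unit quaternion [x, y, z, w].
In Python, from bench import manip gives the robot as it stands.
- The arm moves only by the tool drive_tool, never from a script. Its argument "targets" is a list of rows, each a list of 7 numbers: the turn, a rotation vector about the world's x, y, z in degrees, then the shift along the world's x, y, z in m, then the opening, from 0 (shut) to 1 (fully open). In form: [[wx, wy, wz, x, y, z, hand], ...]. A call has 1 to 10 rows; each row shifts and turns the pose as measured when the row begins; what a row does not reach is not made up. A row lasts 1/8 s, in which the tool goes at most 62.5 mm and 10.7 degrees, less where a joint would pass 70% of its speed; a pose out of reach is approached as far as the arm can. A call with a gripper value outside its range is refused whole. The fingers move at their own pace and stop on an object; "force" is the grip in N (left out, the last holds). Time passes only in rows, so rows that do not move let the fingers close. It gives the time, the measured TCP pose, the force and the opening at its end, in the units of the state.
- manip.get_state(): the state, without advancing time (a new reading comes with each control period).
- manip.snapshot(name): name is "scene" or "side" or "wrist"; returns a dict with "img" (480x640x3 uint8, red, green, blue), "fx", "fy", "cx", "cy" (pixels), "k1" (the pictures are not rectified: a ray, as slopes to the right and down, at radius r is drawn at 1 + k1 r^2 times it, then the intrinsics apply), "R" (3x3) and "t" (3): a world point X has camera coordinates R X + t; the wrist camera has in their place "hand_eye" (4x4, takes a point from camera to tool coordinates, whose origin is the TCP and whose axes are the tool frame's). Camera axes: x right, y down, z forward; pixel columns grow to the right and rows downward; lengths in m; the calibration is good to about 2 mm. A picture is of the moment at which its call begins: read the wrist's pose just before it. There is no depth.
- manip.finish_job(): hands the job in, once; it reports no verdict.
The state is a dict: "time_s": time; "q": joint angles; "qd": joint speeds; "tau": joint torques, N m; "position": TCP position; "eef_rot": TCP orientation; "force": force on the tool from outside, world axes, zero at the start; "moment": the same for the moment, N m; "grip_width": finger opening in m.
Only numpy, scipy, OpenCV 4.12 (cv2) and the standard library are available. Lean on these libraries where they do the work, as an engineer would, in place of code of your own. Each camera call takes 0.05 s, during which the arm holds its last target. There are 200 camera calls.

### The job

Fit the tapered brass liner, narrow end first, into the slanting blue funnel of the hot-air tool rest. Hold it in line with the funnel and lower it gently until it is nearly home, then let go so that it settles under its own weight: never push it down, or the tapers wedge. Leave it loosely nested there, and do not disturb the glue bottle, the parts bin or the screwdriver.

Things in the scene. Friction and masses are not known exactly. Their poses are not given: they have to be found in the camera images.
- liner_center (a point): Brass tapered sleeve (liner), about 130 g, 120 mm long, open at both ends, wall 3 mm, standing on its narrow end. The point is on its axis half-way up (60 mm); z runs to the wide end. Outside: 34 mm diameter at the narrow end, widening 8 degrees a side to 53.7 mm at 70 mm up, then a straight collar of 53.7 mm. Grip the collar across its top 35 mm: lower down it comes near the funnel's lip.
- funnel_lip (a point): Blue tapered funnel, 65 mm long, open at both ends, 73 mm across its flared lip. The point is the centre of the lip's plane; z is the funnel's axis, out of the mouth, leaning 27 degrees from vertical; y is level. Inside: 69 mm wide at the lip, 50.9 mm at 10 mm down, then 8 degrees a side (as the liner) to 35.4 mm at 65 mm down. At home the liner's centre lies on the axis, 10 mm below this point.
- funnel (a joint): How far the funnel has been pushed down along its axis against its springs, m: 0 at rest, stop at 0.020. Springs 0.8 N per mm; the liner's weight alone sinks it 1 to 2 mm. Pushed more than 12 mm (about 10 N) the tapers count as wedged.
- bottle: White glue bottle with a red cap, 52 mm diameter, 120 mm tall, loose, upright; origin at the centre of its underside. Leave alone.
- bin: Red open parts bin, 110 x 150 x 55 mm, loose; origin at the centre of its underside. Leave alone.
- screwdriver: Orange-handled screwdriver, 190 mm long, lying loose on the bench; origin under its middle. Leave alone.
- stand: Dark fixed stand of the funnel, base 160 x 120 x 12 mm; origin under its base. The funnel leans to its -x side, roughly at the robot, with the lip's centre 30 mm to -x of this origin and 125 mm up. Two spring-wound guide rods parallel to the funnel, 43 mm either side of its axis (y), end 28 mm below the lip.
Not all that is in view belongs to the job. Of the things like the part that bears liner_center, leave any that is black, green or pink; of the rest the larger one is meant.

How it is judged:
By the outcome, as a careful person would: the job done as asked, in the order asked, and still so for the second after the job is handed in, with the robot touching nothing.
It also fails if it takes over 42 s, if anything falls off the work surface, if the arm or the gripper's body presses on something with over 40 N, if the wrist force passes 120 N, or if a joint passes its speed limit or range.

## Working session

There is one attempt and no reset: what is moved stays moved. The work goes in short steps, Python scripts to look and compute and a tool call to move; the robot and the scene stay as the last step left them, time stands still between calls to the robot, and variables do not carry over. Pictures are saved under pics/ and viewed, about 8 in all and at most 12, crops included, and the job is handed in when it is done.

Besides the shell and the picture viewer there is one more tool, called after "Call:" by a JSON object that holds its "fn" and its "kwargs". drive_tool: Moves the arm, as the interface text tells. Its arguments: {"type":"object","properties":{"targets":{"type":"array"},"force":{"type":"number"}},"required":["targets"]}

```bash
mkdir -p pics; python3 - <<'E'
from bench import manip
import cv2,pickle
s=manip.get_state();print(s)
d={}
for n in("scene","side","wrist"):
    d[n]=manip.snapshot(n);cv2.imwrite(f"pics/{n}0.png",d[n]["img"][:,:,::-1])
    print(n,{k:v for k,v in d[n].items() if k!="img"})
pickle.dump((s,d),open("s0.pkl","wb"))
E
```

```text
{'time_s': 0.0, 'q': array([-1.30011157e+00,  2.45807333e-01,  1.55896727e+00,  1.78516367e-06,
        1.33868983e+00, -1.74051655e-01]), 'qd': array([-0.00032489, -0.00115138, -0.00061803,  0.00021444, -0.00087217,
        0.00087586]), 'tau': array([ 1.20947665e-03, -4.15835989e+01, -3.14596581e+01,  6.85508433e-02,
        3.32953921e-02, -1.30043345e-04]), 'position': array([ 0.2795193 , -0.58618566,  0.20437479]), 'eef_rot': array([-0.68966471, -0.15660625,  0.68972741, -0.15528418]), 'force': array([0.26510763, 0.86578803, 0.39907717]), 'moment': array([-0.03810284,  0.0075795 ,  0.00902195]), 'grip_width': 0.0937873368942828}
scene {'fx': 514.7085500326534, 'fy': 514.7085500326534, 'cx': 324.92109028924386, 'cy': 242.66694932673792, 'k1': -0.051579738558935204, 'R': array([[-0.08228327,  0.99652229, -0.01314531],
       [ 0.67622803,  0.04613767, -0.7352462 ],
       [-0.73208273, -0.06938769, -0.67767266]]), 't': array([ 0.0680682 , -0.34116017,  1.56483159])}
side {'fx': 611.6181389938744, 'fy': 611.6181389938744, 'cx': 318.5650167248748, 'cy': 232.0124704606291, 'k1': -0.0362868947560698, 'R': array([[-0.90341576, -0.42875289, -0.00330585],
       [-0.21367747,  0.45689282, -0.86347605],
       [ 0.37172827, -0.77937148, -0.50437901]]), 't': array([0.51192043, 0.20666511, 1.05212861])}
wrist {'fx': 422.34874746043226, 'fy': 422.34874746043226, 'cx': 313.4228783884131, 'cy': 237.8664292226262, 'k1': -0.03009664162452338, 'hand_eye': array([[ 5.11110639e-04, -2.71916337e-01,  9.62320760e-01,
        -1.80011842e-01],
       [ 9.99999869e-01,  1.60584596e-04, -4.85747597e-04,
         7.19587889e-04],
       [-2.24511833e-05,  9.62320882e-01,  2.71916384e-01,
        -7.95093318e-02],
       [ 0.00000000e+00,  0.00000000e+00,  0.00000000e+00,
         1.00000000e+00]])}
```

View pics/scene0.png

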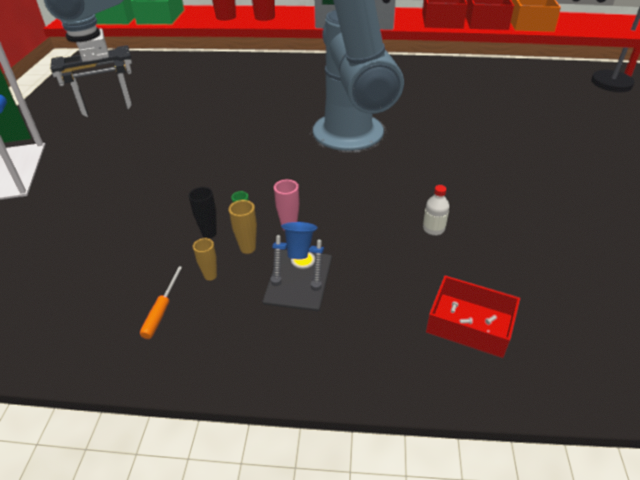

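View pics/side0.png

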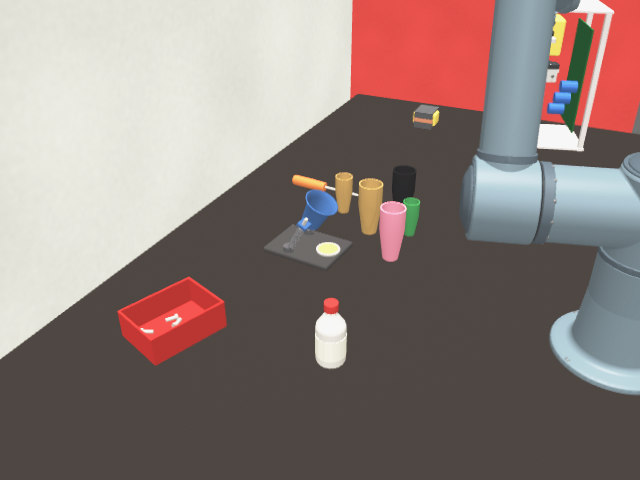

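Scene view candidates for the liner are black (203,212), green (240,200), pink (287,205), small brass (205,258) and large brass (244,225). I choose the large brass one, which is at (370,207) in the side view. The funnel lip is at (299,227) in the scene view and (321,203) in the side view.

```bash
cat >h.py <<'E'
import numpy as np,cv2
from scipy.spatial.transform import Rotation as Ro
def cam(s,c):
    "-> Rwc, origin"
    if "R" in c: return c["R"].T,-c["R"].T@c["t"]
    Rt=Ro.from_quat(s["eef_rot"]).as_matrix();H=c["hand_eye"]
    return Rt@H[:3,:3],Rt@H[:3,3]+s["position"]
def ray(s,c,p):
    K=np.array([[c["fx"],0,c["cx"]],[0,c["fy"],c["cy"]],[0,0,1.]])
    u=cv2.undistortPoints(np.array(p,float).reshape(-1,1,2),K,np.array([c["k1"],0,0,0.]))[:,0]
    R,o=cam(s,c);return np.c_[u,np.ones(len(u))]@R.T,o
def onz(s,c,p,z):
    d,o=ray(s,c,p);return o+d*((z-o[2])/d[:,2])[:,None]
def proj(s,c,X):
    R,o=cam(s,c);x=(np.atleast_2d(X)-o)@R;u=x[:,:2]/x[:,2:]
    u=u*(1+c["k1"]*(u**2).sum(1))[:,None]
    return u*[c["fx"],c["fy"]]+[c["cx"],c["cy"]]
def tri(l):
    A=0;b=0;
    for d,o in l:
        d=d[0]/np.linalg.norm(d[0]);P=np.eye(3)-np.outer(d,d);A=A+P;b=b+P@o
    X=np.linalg.solve(A,b);return X,[np.linalg.norm((X-o)-(d[0]@(X-o))*d[0]/(d[0]@d[0])) for d,o in l]
def mask(img,h0,h1,s0,v0):
    return cv2.inRange(cv2.cvtColor(img,cv2.COLOR_RGB2HSV),(h0,s0,v0),(h1,255,255))
def blobs(m,a=60):
    n,l,st,ce=cv2.connectedComponentsWithStats(m)
    return [(l==i,st[i],ce[i]) for i in range(1,n) if st[i][4]>a]
E
python3 - <<'E'
from h import *;import pickle
s,d=pickle.load(open("s0.pkl","rb"))
for n in("scene","side"):
    c=d[n]
    for nm,a in(("brass",(12,28,90,60)),("blue",(105,125,120,50))):
        for m,st,ce in blobs(mask(c["img"],*a)):
            print(n,nm,st,ce.round(1))
# crops enlarged
a=cv2.resize(d["scene"]["img"][170:320,180:350],None,fx=4.4,fy=4,interpolation=cv2.INTER_CUBIC)
a=cv2.resize(d["scene"]["img"][170:320,180:360],(720,600),interpolation=cv2.INTER_CUBIC)
cv2.imwrite("pics/c1.png",a[:,:,::-1])
a=cv2.resize(d["side"]["img"][150:270,260:430],(800,565),interpolation=cv2.INTER_CUBIC)
cv2.imwrite("pics/c2.png",a[:,:,::-1])
E
```

```text
scene brass [ 512    0   48   31 1323] [535.   14.5]
scene brass [ 105   37  221   13 2208] [216.9  42.9]
scene brass [ 12  38  65  41 736] [40.8 53.8]
scene brass [ 383   40  240   19 2530] [502.5  49. ]
scene brass [ 62  63  34  10 129] [78.5 67.6]
scene brass [ 228  200   29   54 1206] [243.7 224.4]
scene brass [192 237  25  44 801] [205.7 257.1]
scene brass [294 253  19  13  86] [303.7 260.1]
scene brass [140 296  29  43 556] [153.8 317.3]
scene blue [ 0 95  6 17 72] [  1.9 102.4]
scene blue [ 273  221   51   37 1023] [298.4 239.4]
side brass [549  16  17  40 363] [557.4  37.8]
side brass [432 110   8  16  79] [435.1 118.1]
side brass [335 172  18  42 629] [343.4 190.6]
side brass [293 175  33  14 234] [308.6 181.3]
side brass [ 358  178   26   57 1177] [369.6 203.9]
side blue [560  80  18  14 195] [568.3  87.1]
side blue [548  93  23  21 282] [558.8 103.4]
side blue [297 190  41  41 972] [317.4 208.6]
```

View pics/c1.png

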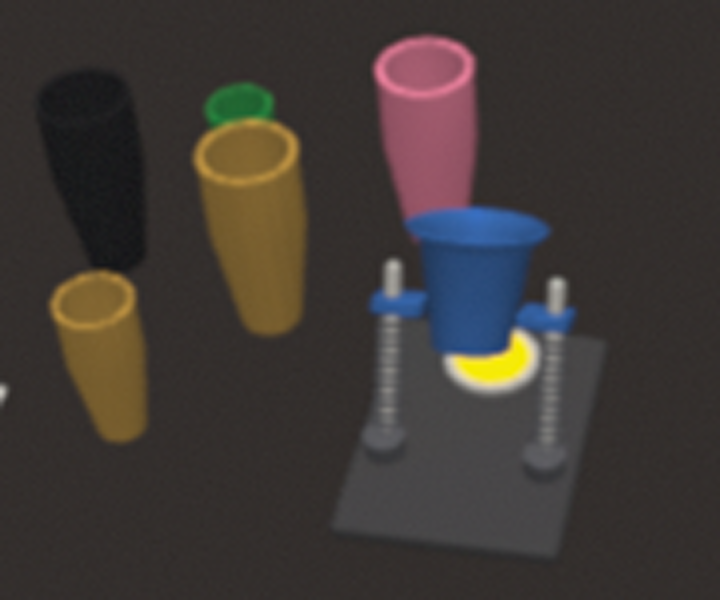

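View pics/c2.png

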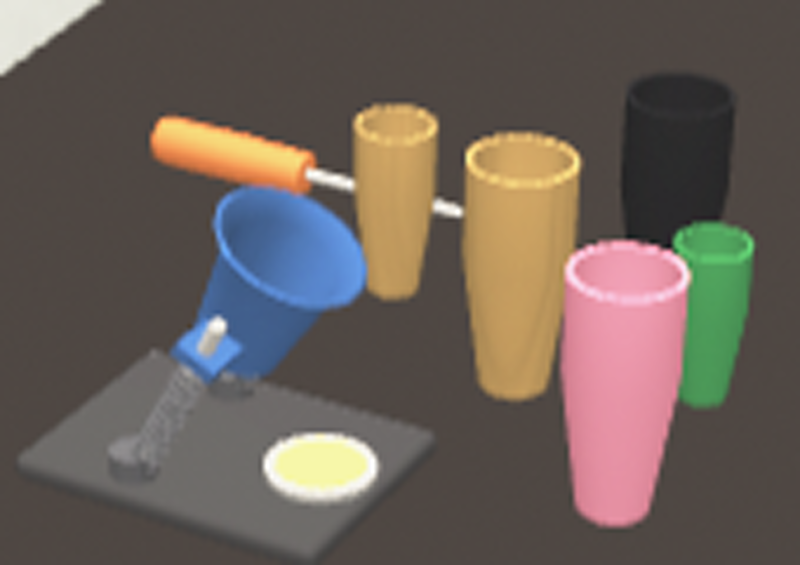

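The close crop confirms that the liner is the larger brass sleeve, with its rim centre near scene (241.4,207.6) and side (370.6,183.6). The funnel lip centre is near scene (299,226) and side (321.5,202.5). I'll triangulate next.

```bash
cat >m1.py <<'E'
from h import *;import pickle
s,d=pickle.load(open("s0.pkl","rb"))
A=lambda p:(np.atleast_2d(p)+.5)/4-.5+[180,170]
B=lambda p:(np.atleast_2d(p)+.5)/(800/170)-.5+[260,150]
S,D=d["scene"],d["side"]
def t2(n,a,b):
    X,e=tri([ray(s,S,A(a)),ray(s,D,B(b))]);print(n,X.round(4),np.round(e,4));return X
t2("liner rim",(247.5,152),(523,160))
print(onz(s,S,A((247.5,152)),.12).round(4),onz(s,D,B((523,160)),.12).round(4))
print("rim diam",onz(s,S,A([(196,152),(299,152)]),.12).round(4).tolist())
t2("lip",(478,227),(290,248))
t2("small",(93,300),(396,126));t2("pink",(425,67),(627,272));t2("green",(240,105),(713,244));t2("black",(86,99),(681,94))
t2("rodL(y-)",(394,262),(218,322))
ca=onz(s,S,A([(333,528),(556,555),(606,342)]),.012);cb=onz(s,D,B([(20,460),(157,352),(433,437),(315,555)]),.012)
print(ca.round(4),cb.round(4),sep="\n")
for n,c in(("scene",S),("side",D)):
  w=onz(s,c,np.array([[435,232],[152,318],[475,318]]) if n=="scene" else np.array([[331,360],[310,183],[172,330]]),0.0);print(n,"bottle,sd,bin~",w.round(3).tolist())
E
python3 m1.py
```

```text
liner rim [ 0.5365 -0.2032  0.1211] [0.0018 0.0018]
[[ 0.5374 -0.2022  0.12  ]] [[ 0.5374 -0.2089  0.12  ]]
rim diam [[0.5392, -0.23, 0.12], [0.5356, -0.1744, 0.12]]
lip [ 0.5946 -0.071   0.1249] [0.0011 0.0011]
small [ 0.6286 -0.2688  0.0931] [0.0012 0.0012]
pink [ 0.4549 -0.1182  0.1212] [0.0016 0.0016]
green [ 0.449  -0.2299  0.084 ] [0.0012 0.0012]
black [ 0.4933 -0.3044  0.1205] [0.003 0.003]
rodL(y-) [ 0.6216 -0.0956  0.093 ] [0.0271 0.0271]
[[ 0.705  -0.1371  0.012 ]
 [ 0.7146 -0.0219  0.012 ]
 [ 0.5592 -0.0081  0.012 ]]
[[ 0.7099 -0.0246  0.012 ]
 [ 0.6992 -0.1412  0.012 ]
 [ 0.5451 -0.1244  0.012 ]
 [ 0.5534 -0.0106  0.012 ]]
scene bottle,sd,bin~ [[0.451, 0.231, 0.0], [0.755, -0.358, 0.0], [0.708, 0.292, 0.0]]
side bottle,sd,bin~ [[0.436, 0.227, 0.0], [0.771, -0.378, 0.0], [0.729, 0.278, 0.0]]
```

The measurements are consistent with the given sizes:
- **Liner:** rim height 0.121, diameter 55.
- **Funnel lip:** height 0.125, at about (0.597,-0.071).
- **Stand:** yaw about -5°.

Next I work out the turn needed.

```bash
cat >>h.py <<'E'
def turn(s,xt,yt):
    "rotvec deg (world) taking the tool to axes x=xt, y=+-yt"
    R=Ro.from_quat(s["eef_rot"]).as_matrix();o=[]
    for sg in(1,-1):
        x=np.array(xt)/np.linalg.norm(xt);y=sg*(np.array(yt)-np.dot(yt,x)*x);y/=np.linalg.norm(y)
        o.append(Ro.from_matrix(np.c_[x,y,np.cross(x,y)]@R.T).as_rotvec(degrees=True).round(2))
    return o
E
python3 - <<'E'
from h import *;from bench import manip
s=manip.get_state();print(Ro.from_quat(s["eef_rot"]).as_matrix().round(3))
a=np.radians(-5)
print(turn(s,[0,0,-1],[-np.sin(a),np.cos(a),0]), np.array([.537,-.204,.25])-s["position"])
E
```

```text
[[-0.     0.43  -0.903]
 [ 0.001 -0.903 -0.43 ]
 [-1.    -0.001 -0.   ]]
[array([ 0.0000e+00, -1.1000e-01,  1.4952e+02]), array([ -0.08,  -0.  , -30.48])] [0.25745842 0.3823103  0.04537348]
```

Call:
{"fn": "drive_tool", "kwargs": {"targets": [[0,0,-3.05,0.026,0.038,0.005,1],[0,0,-3.05,0.026,0.038,0.005,1],[0,0,-3.05,0.026,0.038,0.005,1],[0,0,-3.05,0.026,0.038,0.005,1],[0,0,-3.05,0.026,0.038,0.005,1],[0,0,-3.05,0.026,0.038,0.005,1],[0,0,-3.05,0.026,0.038,0.005,1],[0,0,-3.05,0.026,0.038,0.005,1],[0,0,-3.05,0.026,0.038,0.005,1],[0,0,-3.05,0.026,0.038,0.0,1]], "force": 20}}

```text
time_s: 1.4
position: [0.543, -0.1943, 0.2474]
eef_rot: [-0.706, 0.037, 0.706, 0.042]
force: [0.5, 0.5, -0.6]
grip_width: 0.0942
```

```bash
python3 - <<'E'
from h import *;from bench import manip;import pickle
s=manip.get_state();c=manip.snapshot("wrist");pickle.dump((s,c),open("w1.pkl","wb"))
cv2.imwrite("pics/w1.png",c["img"][:,:,::-1])
a=np.radians(-5)
print(s["position"],s["q"],turn(s,[0,0,-1],[-np.sin(a),np.cos(a),0]))
print(proj(s,c,[[.537,-.204,.12],[.596,-.071,.125]]))
E
```

```text
[ 0.54303038 -0.19429891  0.24743561] [-0.5428038   0.04280223  1.70523464  0.00553004  1.3965577   1.13897096] [array([ 2.0000e-02,  5.6000e-01, -1.7859e+02]), array([-0.36,  0.01,  1.41])]
[[327.69116997 235.00486714]
 [136.0578871  178.04527104]]
```

View pics/w1.png

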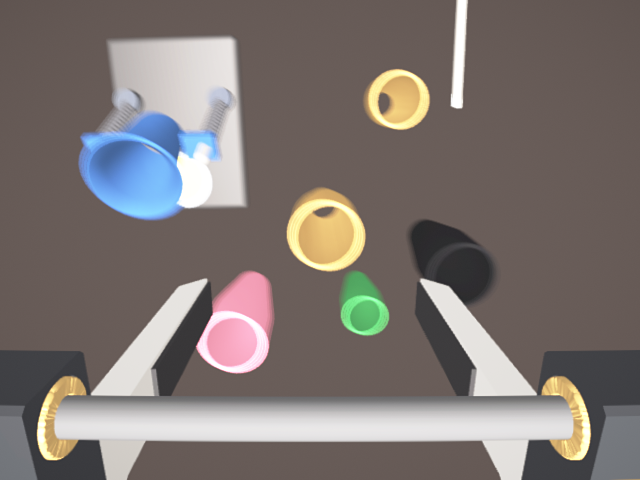

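The wrist view shows the liner rim centred near (326,232), where I predicted (328,235), and the funnel lip near (133,176), predicted (136,178). The fingers are clear of the neighbours.

```bash
python3 - <<'E'
from h import *;import pickle
s,c=pickle.load(open("w1.pkl","rb"))
r=onz(s,c,[[326,232.5],[287,232],[365,232],[326,271]],.12);print(r.round(4),"diam",np.linalg.norm(r[1]-r[2]))
print("lip",onz(s,c,[[133,176]],.125).round(4))
# lip by ellipse of blue rim in wrist view: brightness
print("stand corners",onz(s,c,[[109,42],[235,38],[245,205]],.012).round(4))
E
```

```text
[[ 0.5391 -0.2029  0.12  ]
 [ 0.5427 -0.1738  0.12  ]
 [ 0.5363 -0.2322  0.12  ]
 [ 0.5084 -0.1997  0.12  ]] diam 0.05877526945882071
lip [[ 0.5977 -0.0691  0.125 ]]
stand corners [[ 0.7119 -0.0233  0.012 ]
 [ 0.7011 -0.1391  0.012 ]
 [ 0.5472 -0.1245  0.012 ]]
```

Call:
{"fn": "drive_tool", "kwargs": {"targets": [[-0.3,0,1.3,-0.006,-0.009,0,1],[0,0,0,0,0,-0.04,1],[0,0,0,0,0,-0.04,1],[0,0,0,0,0,-0.03,1],[0,0,0,0,0,-0.02,1],[0,0,0,0,0,0,1]]}}

```text
time_s: 2.2
position: [0.5347, -0.2041, 0.1131]
eef_rot: [-0.706, 0.029, 0.707, 0.03]
force: [0.0, -0.6, -0.1]
grip_width: 0.094
```

Call:
{"fn": "drive_tool", "kwargs": {"targets": [[0,0,0,0.002,0.001,-0.015,1],[0,0,0,0,0,-0.011,1],[0,0,0,0,0,0,1]]}}

```text
time_s: 2.58
position: [0.5373, -0.205, 0.0874]
eef_rot: [0.707, -0.03, -0.706, -0.03]
force: [0.5, 0.5, 0.1]
grip_width: 0.0938
```

```bash
python3 - <<'E'
from h import *;from bench import manip;import pickle
s=manip.get_state();c=manip.snapshot("wrist")
cv2.imwrite("pics/w2.png",c["img"][:,:,::-1])
a=np.radians(-5.2)
print(s["position"],s["q"],turn(s,[0,0,-1],[-np.sin(a),np.cos(a),0]))
print(proj(s,c,[[.537,-.203,.12],[.596,-.071,.125]]))
E
```

```text
[ 0.53725517 -0.2050198   0.08743865] [-5.62228382e-01  2.07050984e-01  1.83424263e+00  1.34426277e-03
  1.09830011e+00  1.09309899e+00] [array([-2.1000e-01,  1.0000e-02,  1.7968e+02]), array([ 0.  ,  0.13, -0.32])]
[[307.06716859 333.27678879]
 [-77.24765336 216.96075436]]
```

View pics/w2.png

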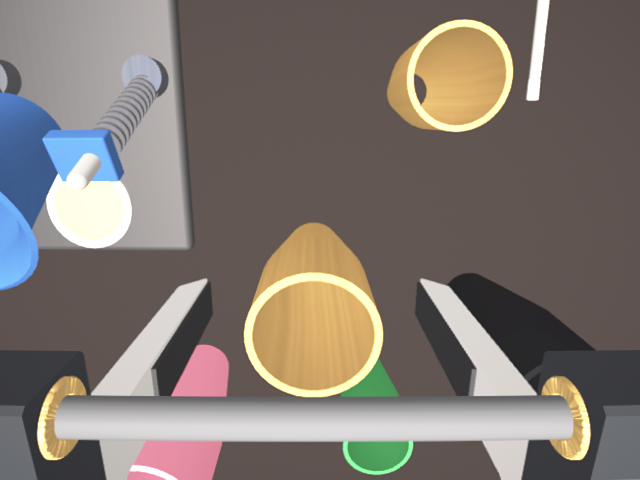

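The liner's rim is centred at (314,334), midway between the fingers and within about 1 mm of plan. I'm closing the fingers.

Call:
{"fn": "drive_tool", "kwargs": {"targets": [[0,0,0,0,0,0,0.5],[0,0,0,0,0,0,0.4],[0,0,0,0,0,0,0.4],[0,0,0,0,0,0,0.4],[0,0,0,0,0,0,0.4],[0,0,0,0,0,0,0.4]], "force": 20}}

```text
time_s: 3.38
position: [0.5387, -0.2056, 0.0897]
eef_rot: [0.709, -0.031, -0.704, -0.029]
force: [0.1, -0.9, -0.3]
grip_width: 0.0528
```

Call:
{"fn": "drive_tool", "kwargs": {"targets": [[0,0,0,0,0,0.02,0.4],[0,0,0,0,0,0.04,0.4],[0,0,0,0,0,0.05,0.4],[0,0,0,0,0,0.05,0.4],[0,0,0,0,0,0.02,0.4]]}}

```text
time_s: 4.0
position: [0.5365, -0.2041, 0.278]
eef_rot: [0.708, -0.03, -0.705, -0.029]
force: [-0.9, 0.6, -2.7]
grip_width: 0.0535
```

Call:
{"fn": "drive_tool", "kwargs": {"targets": [[-0.4,-4,0,0,0.02,0,0.4],[-0.4,-4,0,0,0.025,0,0.4],[-0.4,-4,0,0,0.025,0,0.4],[-0.4,-4,0,0,0.025,0,0.4],[-0.4,-4,0,0,0.02,0,0.4],[-0.3,-4,0,0,0.015,0,0.4],[0,-2,0,0,0.004,0,0.4],[0,0,0,0,0,0,0.4]]}}

```text
time_s: 5.0
position: [0.5373, -0.067, 0.2925]
eef_rot: [0.856, -0.039, -0.515, -0.019]
force: [-0.2, -0.6, -0.7]
grip_width: 0.0536
```

```bash
cat >goal.py <<'E'
from h import *;from bench import manip;import sys
a=np.radians(-5.2);t=np.radians(27);lip=np.array([.597,-.0705,.125])
fz=np.array([-np.sin(t)*np.cos(a),-np.sin(t)*np.sin(a),np.cos(t)]);fy=np.array([-np.sin(a),np.cos(a),0]);fx=np.cross(fy,fz)
def rep(s):
    e=s["position"]-lip;print("t",s["time_s"],"pos",s["position"].round(4),"in funnel axes mm: x%.1f y%.1f z%.1f"%tuple(1e3*np.array([fx,fy,fz])@e),"turn",[v for v in turn(s,-fz,fy) if np.linalg.norm(v)<90],"F",s["force"].round(1),"w",round(s["grip_width"],4))
if __name__=="__main__":
    s=manip.get_state();rep(s);print("fx",fx.round(3),"fy",fy.round(3),"fz",fz.round(3),"q",s["q"].round(2))
    print("to z=+110:",(lip+.11*fz-s["position"]).round(4))
    for n in sys.argv[1:]:
        name,f=n.split("=");c=manip.snapshot(name);cv2.imwrite(f"pics/{f}.png",c["img"][:,:,::-1])
        import pickle;pickle.dump((s,c),open(f+".pkl","wb"))
E
python3 goal.py wrist=w3 scene=s3 side=d3
```

```text
t 5.0 pos [ 0.5373 -0.067   0.2925] in funnel axes mm: x22.7 y-2.0 z176.4 turn [array([ 0.53,  0.98, -0.22])] F [-0.2 -0.6 -0.7] w 0.0536
fx [ 0.887 -0.081  0.454] fy [0.091 0.996 0.   ] fz [-0.452  0.041  0.891] q [-0.41 -0.41  2.07  0.17  1.01  1.19]
to z=+110: [ 0.01    0.0011 -0.0695]
```

View pics/w3.png

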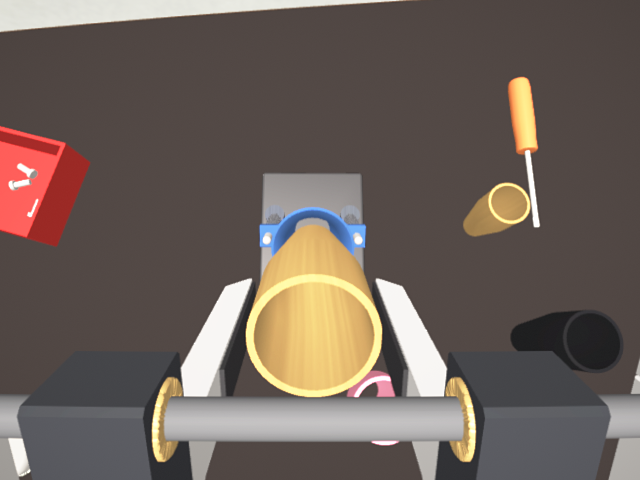

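The wrist view shows the liner held centrally, with its rim centre at about (315,331). The funnel's rods at (267,239) and (358,239) are symmetric about the hand. I'll compute the liner's offset in the tool and check the funnel position again from here.

```bash
python3 - <<'E'
from h import *;import pickle;from goal import *
s,c=pickle.load(open("w3.pkl","rb"))
H=c["hand_eye"];T=dict(position=np.zeros(3),eef_rot=[0,0,0,1])
img=c["img"];m=mask(img,14,32,90,150)
for st,ce in [(b[1],b[2]) for b in blobs(m,500)]: print(st,ce.round(1))
for tx in(-.030,-.0315,-.033):
    for p in([315,331],[247,331],[382,331],[315,395]):
        d,o=ray(T,c,[p]);print(tx,p,(o+d[0]*((tx-o[0])/d[0,0])).round(4))
# rods midpoint at 28 mm below the lip
r=lip-.028*fz
print("rods proj",proj(s,c,[r+.043*fy,r-.043*fy]).round(1),"lip proj",proj(s,c,[lip,lip+.0365*fy,lip-.0365*fy,lip+.0365*fx]).round(1))
L,o=ray(s,c,[[267,239],[358,239]])
X=o+L*((fz@(r-o))/(L@fz))[:,None];print("rods funnel axes mm",((X-lip)@np.c_[fx,fy,fz]*1e3).round(1))
a1=cv2.resize(pickle.load(open("d3.pkl","rb"))[1]["img"][60:270,240:440],(571,600),interpolation=cv2.INTER_CUBIC)
cv2.imwrite("pics/d3c.png",a1[:,:,::-1])
E
```

```text
[ 512   78   25   71 1265] [523.6 113.3]
[ 464  182   67   54 2212] [497.7 209.9]
[  246   225   136   172 15568] [313.7 316.2]
[ 152  377   30   85 1080] [164.6 418.8]
[ 446  378   29   84 1035] [461.6 418.6]
-0.03 [315, 331] [-0.03    0.0011  0.0003]
-0.03 [247, 331] [-0.03   -0.0257  0.0003]
-0.03 [382, 331] [-0.03    0.0275  0.0003]
-0.03 [315, 395] [-0.03    0.0011  0.0297]
-0.0315 [315, 331] [-0.0315  0.0011 -0.0005]
-0.0315 [247, 331] [-0.0315 -0.0254 -0.0005]
-0.0315 [382, 331] [-0.0315  0.0272 -0.0005]
-0.0315 [315, 395] [-0.0315  0.0011  0.0286]
-0.033 [315, 331] [-0.033   0.0011 -0.0013]
-0.033 [247, 331] [-0.033  -0.0252 -0.0013]
-0.033 [382, 331] [-0.033   0.0269 -0.0013]
-0.033 [315, 395] [-0.033   0.0011  0.0275]
rods proj [[264.1 235.6]
 [355.3 236.1]] lip proj [[309.6 243.8]
 [268.1 243.6]
 [351.1 244. ]
 [309.8 202.8]]
rods funnel axes mm [[ -3.3  40.4 -28. ]
 [ -2.9 -45.6 -28. ]]
```

View pics/d3c.png

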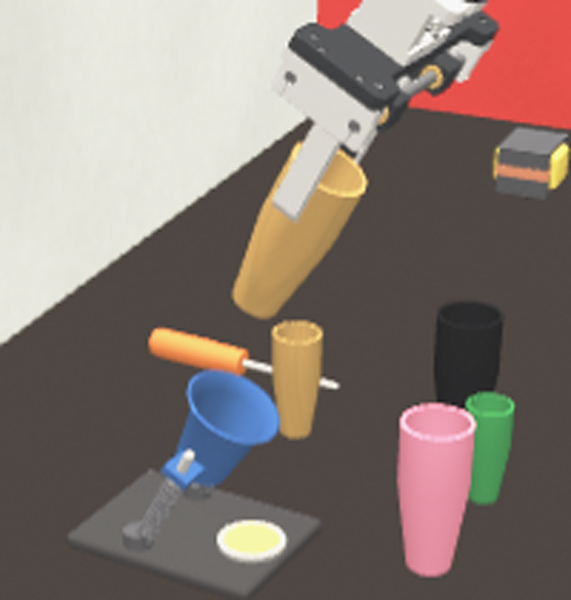

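Call:
{"fn": "drive_tool", "kwargs": {"targets": [[0.5,1,-0.2,0.0,0,-0.015,0.4],[0,0,0,0.002,0,-0.02,0.4],[0,0,0,0.002,0,-0.02,0.4],[0,0,0,0.002,0,-0.01,0.4],[0,0,0,0,0,0,0.4]]}}

```text
time_s: 5.78
position: [0.5442, -0.0693, 0.222]
eef_rot: [0.85, -0.04, -0.525, -0.025]
force: [-1.1, -0.3, -1.1]
grip_width: 0.0532
```

```bash
python3 goal.py wrist=w4 scene=s4 side=d4; python3 - <<'E'
import pickle,cv2,numpy as np
a=pickle.load(open("s4.pkl","rb"))[1]["img"][150:300,220:370];b=pickle.load(open("d4.pkl","rb"))[1]["img"][110:260,250:400]
f=lambda i:cv2.resize(i,(400,400),interpolation=cv2.INTER_CUBIC)
cv2.imwrite("pics/c4.png",np.hstack([f(a),f(b)])[:,:,::-1])
E
```

```text
t 5.775 pos [ 0.5442 -0.0693  0.222 ] in funnel axes mm: x-2.9 y-3.6 z110.4 turn [array([-0.13, -0.47,  0.18])] F [-1.1 -0.3 -1.1] w 0.0532
fx [ 0.887 -0.081  0.454] fy [0.091 0.996 0.   ] fz [-0.452  0.041  0.891] q [-0.41 -0.31  2.12  0.18  0.89  1.18]
to z=+110: [0.0031 0.0033 0.001 ]
```

View pics/c4.png

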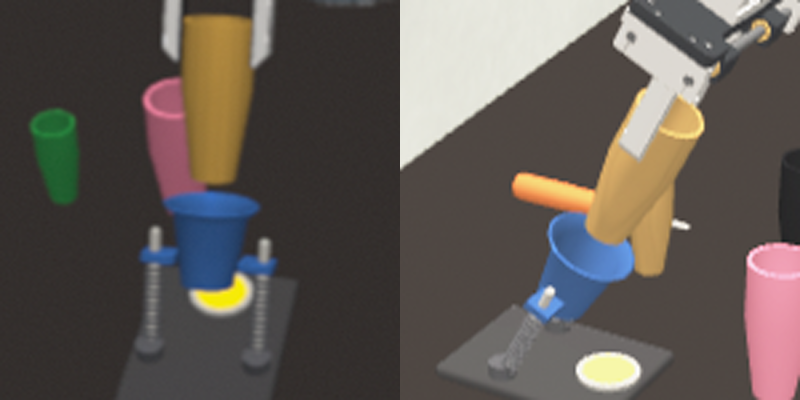

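The scene half (left) shows the liner axis lined up sideways with the lip, within about 1 px. The side half (right) suggests the liner lies about 2 mm too far to -x. I'll check this with numbers.

```bash
python3 - <<'E'
from h import *;import pickle;from goal import *
s,S=pickle.load(open("s4.pkl","rb"));_,D=pickle.load(open("d4.pkl","rb"));_,W=pickle.load(open("w4.pkl","rb"))
R=Ro.from_quat(s["eef_rot"]).as_matrix();P=s["position"]
rim=P+R@[-.031,0,0];end=P+R@[.089,0,0]
k=400/150
a=lambda p:(np.array(p)+.5)/k-.5+[220,150];b=lambda p:(np.array(p)-[400,0]+.5)/k-.5+[250,110]
print("side rim,end,lip pred",proj(s,D,[rim,end,lip]).round(1).tolist(),"seen",b([[671,112],[607,222],[591,249]]).round(1).tolist())
print("scene end,lip pred",proj(s,S,[end,lip]).round(1).tolist(),"seen",a([[212.5,178],[212,206]]).round(1).tolist())
E,_=tri([ray(s,S,[a([212.5,176])]),ray(s,D,[b([607,222])])]);Lp,e=tri([ray(s,S,[a([212,206])]),ray(s,D,[b([591,249])])])
print("lip tri",Lp.round(4),e,"end err mm (funnel axes)",((E-end)@np.c_[fx,fy,fz]*1e3).round(1),"lip-lip0",((Lp-lip)@np.c_[fx,fy,fz]*1e3).round(1))
# blue lip silhouette in the first side picture: ellipse of the hull's upper right part
s0,d=pickle.load(open("s0.pkl","rb"))
for n,box in(("side",(290,185,345,235)),("scene",(268,215,330,262))):
    m=mask(d[n]["img"],105,125,100,40);z=np.zeros_like(m);x0,y0,x1,y1=box;z[y0:y1,x0:x1]=m[y0:y1,x0:x1]
    ys,xs=np.nonzero(z);
    pr=proj(s0,d[n],[lip+.0365*(np.cos(t)*fx+np.sin(t)*fy) for t in np.linspace(0,6.28,200)])
    print(n,"seen L,T,R",xs.min(),ys.min(),xs.max(),"pred",pr[:,0].min().round(1),pr[:,1].min().round(1),pr[:,0].max().round(1))
E
```

```text
side rim,end,lip pred [[350.3, 152.3], [326.0, 195.8], [319.7, 202.5]] seen [[351.3, 151.7], [327.3, 192.9], [321.3, 203.1]]
scene end,lip pred [[298.1, 215.9], [298.9, 226.7]] seen [[299.4, 216.4], [299.2, 226.9]]
lip tri [ 0.5944 -0.071   0.1232] [np.float64(0.0011025214916480484), np.float64(0.0011025214916477951)] end err mm (funnel axes) [1.2 0.6 3.8] lip-lip0 [-3.1 -0.7 -0.5]
side seen L,T,R 297 190 337 pred 303.3 189.9 335.8
scene seen L,T,R 272 221 323 pred 281.0 222.2 316.8
```

Call:
{"fn": "drive_tool", "kwargs": {"targets": [[-0.1,-0.4,0.2,0.0016,0.001,0.001,0.4],[0,0,0,0.0068,-0.0006,-0.0134,0.4],[0,0,0,0.0068,-0.0006,-0.0134,0.4],[0,0,0,0.0068,-0.0006,-0.0134,0.4],[0,0,0,0,0,0,0.4]]}}

```text
time_s: 6.55
position: [0.5687, -0.0704, 0.1831]
eef_rot: [0.853, -0.039, -0.52, -0.023]
force: [0.2, -0.2, -1.4]
grip_width: 0.053
```

```bash
python3 goal.py
```

```text
t 6.55 pos [ 0.5687 -0.0704  0.1831] in funnel axes mm: x1.3 y-2.5 z64.6 turn [array([ 0.09,  0.23, -0.04])] F [ 0.2 -0.2 -1.4] w 0.053
fx [ 0.887 -0.081  0.454] fy [0.091 0.996 0.   ] fz [-0.452  0.041  0.891] q [-0.39 -0.2   2.11  0.19  0.78  1.17]
to z=+110: [-0.0215  0.0044  0.0399]
```

Call:
{"fn": "drive_tool", "kwargs": {"targets": [[0,0,0,0.0025,-0.0003,-0.0087,0.4],[0,0,0,0.0025,0,-0.0055,0.4],[0,0,0,0,0,0,0.4]]}}

```text
time_s: 6.92
position: [0.5742, -0.0707, 0.168]
eef_rot: [0.853, -0.039, -0.52, -0.023]
force: [-1.4, 0.4, -1.4]
grip_width: 0.0532
```

```bash
python3 goal.py scene=s5 side=d5 wrist=w5; python3 - <<'E'
import pickle,cv2,numpy as np
a=pickle.load(open("s5.pkl","rb"))[1]["img"][160:280,240:360];b=pickle.load(open("d5.pkl","rb"))[1]["img"][120:240,265:385]
f=lambda i:cv2.resize(i,(400,400),interpolation=cv2.INTER_CUBIC)
cv2.imwrite("pics/c5.png",np.hstack([f(a),f(b)])[:,:,::-1])
E
```

```text
t 6.925 pos [ 0.5742 -0.0707  0.168 ] in funnel axes mm: x-0.7 y-2.3 z48.6 turn [array([ 0.1 ,  0.24, -0.05])] F [-1.4  0.4 -1.4] w 0.0532
fx [ 0.887 -0.081  0.454] fy [0.091 0.996 0.   ] fz [-0.452  0.041  0.891] q [-0.38 -0.16  2.11  0.2   0.75  1.16]
to z=+110: [-0.0269  0.0048  0.0551]
```

View pics/c5.png

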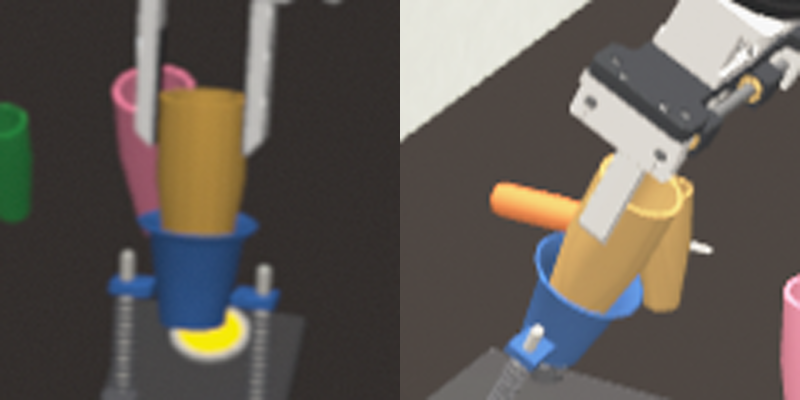

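The scene half shows the liner at the lip at x 161–236 against the lip's 138–259, so both centres are at 198.5. The side half shows nearly equal gaps to the lip on both sides. I'm lowering gently.

Call:
{"fn": "drive_tool", "kwargs": {"targets": [[0.1,0.2,0,0.0022,-0.0002,-0.0046,0.4],[0,0,0,0.0018,-0.0002,-0.0036,0.4],[0,0,0,0.0018,-0.0002,-0.0036,0.4],[0,0,0,0,0,0,0.4]]}}

```text
time_s: 7.58
position: [0.5809, -0.0717, 0.1569]
eef_rot: [0.852, -0.039, -0.521, -0.023]
force: [-0.5, -0.8, -1.2]
grip_width: 0.053
```

```bash
python3 goal.py
```

```text
t 7.575 pos [ 0.5809 -0.0717  0.1569] in funnel axes mm: x0.2 y-2.6 z35.6 turn [array([ 0.04,  0.16, -0.04])] F [-0.5 -0.8 -1.2] w 0.053
fx [ 0.887 -0.081  0.454] fy [0.091 0.996 0.   ] fz [-0.452  0.041  0.891] q [-0.38 -0.13  2.1   0.2   0.72  1.16]
to z=+110: [-0.0336  0.0057  0.0662]
```

Call:
{"fn": "drive_tool", "kwargs": {"targets": [[0,0.1,0,0.0006,0,-0.003,0.4],[0,0,0,0.0012,-0.0001,-0.0025,0.4],[0,0,0,0.0009,-0.0001,-0.0018,0.4],[0,0,0,0,0,0,0.4]]}}

```text
time_s: 8.07
position: [0.5838, -0.0719, 0.1491]
eef_rot: [0.852, -0.039, -0.521, -0.023]
force: [1.1, 0.4, -0.2]
grip_width: 0.0532
```

```bash
python3 goal.py scene=s6 side=d6; python3 - <<'E'
import pickle,cv2,numpy as np
a=pickle.load(open("s6.pkl","rb"))[1]["img"][180:270,255:345];b=pickle.load(open("d6.pkl","rb"))[1]["img"][150:240,275:365]
f=lambda i:cv2.resize(i,(400,400),interpolation=cv2.INTER_CUBIC)
cv2.imwrite("pics/c6.png",np.hstack([f(a),f(b)])[:,:,::-1])
E
```

```text
t 8.075 pos [ 0.5838 -0.0719  0.1491] in funnel axes mm: x-0.6 y-2.6 z27.4 turn [array([ 0.05,  0.06, -0.03])] F [ 1.1  0.4 -0.2] w 0.0532
fx [ 0.887 -0.081  0.454] fy [0.091 0.996 0.   ] fz [-0.452  0.041  0.891] q [-0.38 -0.11  2.1   0.2   0.7   1.16]
to z=+110: [-0.0366  0.0059  0.0739]
```

Call:
{"fn": "drive_tool", "kwargs": {"targets": [[0,0,0,0,0,0,0.4]]}}

```text
time_s: 8.3
position: [0.5838, -0.0719, 0.1494]
eef_rot: [0.852, -0.039, -0.521, -0.023]
force: [0.2, -0.8, -0.4]
grip_width: 0.053
```

Call:
{"fn": "drive_tool", "kwargs": {"targets": [[0,0,0,0.0005,0,-0.0012,0.4]]}}

```text
time_s: 8.43
position: [0.5845, -0.072, 0.1483]
eef_rot: [0.852, -0.039, -0.521, -0.023]
force: [-0.3, -0.7, -2.2]
grip_width: 0.0533
```

Call:
{"fn": "drive_tool", "kwargs": {"targets": [[0,0,0,0,0,0,0.4]]}}

```text
time_s: 8.55
position: [0.5845, -0.0719, 0.1483]
eef_rot: [0.852, -0.039, -0.521, -0.023]
force: [-0.1, -0.7, -0.2]
grip_width: 0.0532
```

```bash
python3 goal.py
```

```text
t 8.55 pos [ 0.5845 -0.0719  0.1483] in funnel axes mm: x-0.4 y-2.6 z26.4 turn [array([ 0.06,  0.09, -0.04])] F [-0.1 -0.7 -0.2] w 0.0532
fx [ 0.887 -0.081  0.454] fy [0.091 0.996 0.   ] fz [-0.452  0.041  0.891] q [-0.38 -0.11  2.1   0.2   0.7   1.16]
to z=+110: [-0.0372  0.006   0.0747]
```

View pics/c6.png

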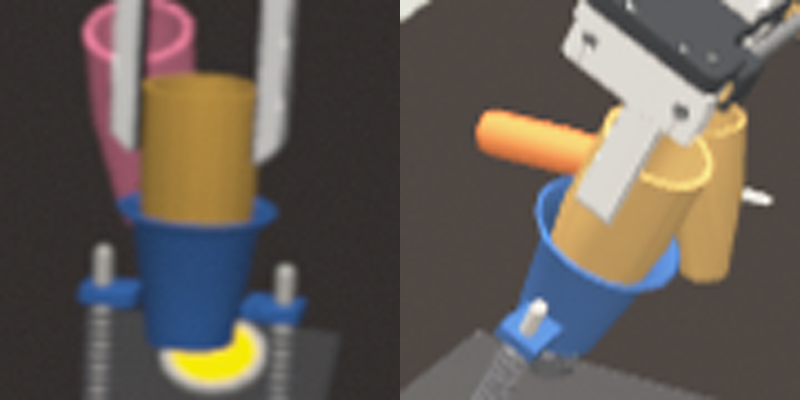

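Call:
{"fn": "drive_tool", "kwargs": {"targets": [[0,0,0,0.0006,0,-0.0014,0.4],[0,0,0,0,0,0,0.4]]}}

```text
time_s: 8.8
position: [0.5852, -0.072, 0.1469]
eef_rot: [0.852, -0.039, -0.521, -0.023]
force: [0.4, -0.5, -1.5]
grip_width: 0.053
```

Call:
{"fn": "drive_tool", "kwargs": {"targets": [[0,0,0,0.0005,0,-0.0014,0.4],[0,0,0,0,0,0,0.4]]}}

```text
time_s: 9.05
position: [0.5859, -0.0721, 0.1457]
eef_rot: [0.852, -0.039, -0.521, -0.023]
force: [-0.0, -0.3, -0.7]
grip_width: 0.0533
```

```bash
python3 goal.py
```

```text
t 9.05 pos [ 0.5859 -0.0721  0.1457] in funnel axes mm: x-0.3 y-2.5 z23.3 turn [array([ 0.07,  0.14, -0.03])] F [-0.  -0.3 -0.7] w 0.0533
fx [ 0.887 -0.081  0.454] fy [0.091 0.996 0.   ] fz [-0.452  0.041  0.891] q [-0.38 -0.1   2.1   0.2   0.7   1.16]
to z=+110: [-0.0387  0.0061  0.0774]
```

No contact force, and the liner is about 4 mm from home. I'm letting go.

Call:
{"fn": "drive_tool", "kwargs": {"targets": [[0,0,0,0,0,0,0.7],[0,0,0,0,0,0,0.8],[0,0,0,0,0,0,1],[0,0,0,0,0,0,1],[0,0,0,0,0,0,1],[0,0,0,0,0,0,1]]}}

```text
time_s: 9.8
position: [0.5865, -0.0723, 0.1465]
eef_rot: [0.853, -0.039, -0.52, -0.023]
force: [-1.0, -0.3, -0.1]
grip_width: 0.094
```

```bash
python3 goal.py wrist=w7 side=d7; python3 - <<'E'
from h import *;import pickle
for f in("d6","d7"):
    s,c=pickle.load(open(f+".pkl","rb"));m=mask(c["img"],12,28,90,60)[150:240,275:365]
    b=mask(c["img"],105,125,100,40)[150:240,275:365]
    ys,xs=np.nonzero(b);print(f,[(x[1].tolist(),x[2].round(1)) for x in blobs(m)],"blue",xs.min(),xs.max(),ys.min(),ys.max())
E
```

```text
t 9.8 pos [ 0.5865 -0.0723  0.1465] in funnel axes mm: x0.6 y-2.7 z23.8 turn [array([ 0.1 ,  0.23, -0.03])] F [-1.  -0.3 -0.1] w 0.094
fx [ 0.887 -0.081  0.454] fy [0.091 0.996 0.   ] fz [-0.452  0.041  0.891] q [-0.38 -0.1   2.1   0.2   0.69  1.16]
to z=+110: [-0.0392  0.0063  0.0765]
d6 [([18, 23, 60, 41, 1191], array([55. , 43.6]))] blue 22 62 40 80
d7 [([34, 23, 44, 41, 955], array([60.7, 46.5])), ([18, 25, 25, 12, 170], array([29.4, 30.2]))] blue 22 62 40 81
```

Now I retreat along the funnel's axis.

Call:
{"fn": "drive_tool", "kwargs": {"targets": [[0,0,0,-0.0045,0.0004,0.0089,1],[0,0,0,-0.009,0.0008,0.0178,1],[0,0,0,-0.0135,0.0012,0.0267,1],[0,0,0,-0.0135,0.0012,0.0267,1],[0,0,0,-0.0135,0.0012,0.0267,1],[0,0,0,-0.0135,0.0012,0.0267,1],[0,0,0,0,0,0,1],[0,0,0,0,0,0,1]]}}

```text
time_s: 10.9
position: [0.5152, -0.0657, 0.2865]
eef_rot: [0.853, -0.039, -0.519, -0.022]
force: [-0.1, -0.2, 0.5]
grip_width: 0.0941
```

```bash
python3 goal.py scene=s8 side=d8; python3 - <<'E'
import pickle,cv2,numpy as np
a=pickle.load(open("s8.pkl","rb"))[1]["img"][180:270,255:345];b=pickle.load(open("d8.pkl","rb"))[1]["img"][150:240,275:365]
f=lambda i:cv2.resize(i,(400,400),interpolation=cv2.INTER_CUBIC)
cv2.imwrite("pics/c8.png",np.hstack([f(a),f(b)])[:,:,::-1])
from h import *
for n in("scene","side"):
    i0=pickle.load(open("s0.pkl","rb"))[1][n]["img"].astype(int);i1=pickle.load(open(("s8" if n=="scene" else "d8")+".pkl","rb"))[1]["img"].astype(int)
    m=(abs(i1-i0).max(2)>40).astype(np.uint8);print(n,[(x[1].tolist()) for x in blobs(m,15)])
E
```

```text
t 10.9 pos [ 0.5152 -0.0657  0.2865] in funnel axes mm: x0.4 y-2.6 z181.1 turn [array([ 0.19,  0.36, -0.02])] F [-0.1 -0.2  0.5] w 0.0941
fx [ 0.887 -0.081  0.454] fy [0.091 0.996 0.   ] fz [-0.452  0.041  0.891] q [-0.43 -0.46  2.12  0.18  1.04  1.18]
to z=+110: [ 0.0321 -0.0003 -0.0635]
scene [[44, 0, 65, 86, 2525], [279, 0, 53, 63, 2014], [320, 0, 14, 4, 44], [346, 0, 10, 5, 36], [367, 0, 7, 3, 18], [357, 0, 106, 77, 4063], [341, 25, 23, 3, 44], [110, 47, 20, 4, 64], [124, 59, 8, 15, 76], [257, 62, 114, 77, 1640], [72, 66, 44, 11, 125], [118, 73, 13, 36, 189], [277, 72, 53, 7, 160], [373, 72, 20, 7, 72], [71, 78, 17, 39, 206], [380, 79, 24, 32, 70], [228, 199, 28, 55, 1130], [286, 200, 29, 32, 797], [291, 258, 16, 4, 57]]
side [[340, 0, 300, 287, 30754], [629, 172, 11, 10, 29], [305, 176, 39, 39, 827], [358, 178, 26, 57, 1160], [576, 210, 6, 12, 32], [526, 242, 66, 57, 1727], [513, 244, 66, 84, 683], [604, 252, 33, 15, 71], [618, 268, 21, 8, 79]]
```

View pics/c8.png

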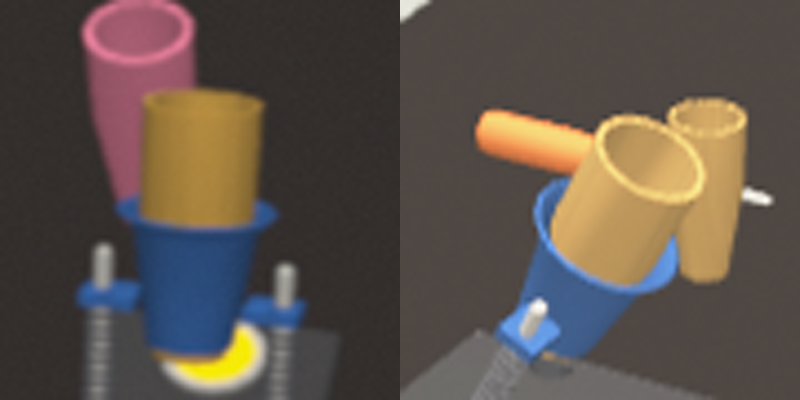

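The liner sits in line in the funnel, with its narrow end just showing below at scene crop (190,355), as it should at home. Only the liner, funnel and arm regions changed. I'll do one numeric check and then hand in.

```bash
python3 - <<'E'
from h import *;import pickle;from goal import *
s,S=pickle.load(open("s8.pkl","rb"));_,D=pickle.load(open("d8.pkl","rb"));k=400/90
a=(np.array([[203.5,108]])+.5)/k-.5+[255,180];b=(np.array([[250,158]])+.5)/k-.5+[275,150]
X,e=tri([ray(s,S,a),ray(s,D,b)]);print(X.round(4),np.round(e,4),"rim vs lip, funnel axes mm",((X-lip)@np.c_[fx,fy,fz]*1e3).round(1))
print(manip.finish_job())
E
```

```text
[ 0.5734 -0.0696  0.168 ] [0.0025 0.0025] rim vs lip, funnel axes mm [-1.5 -1.3 49. ]
the job is handed in; nothing more can be done
None
```

The liner is nested in the blue funnel and the job is handed in, with the robot's clock at about 11 s of the 42 s allowed.

I gripped the larger brass liner by its collar at 20 N and held it in line with the funnel. I lowered it to about 4 mm from home with no contact force above the 1 N noise. Then I let go so it settled under its own weight, and backed away along the funnel's axis.

- **Fit:** the liner's rim ended 49 mm above the lip along the axis, against a nominal 50 mm less 1–2 mm of spring sink. It measured 1–2 mm off the axis, which is within the 2 mm calibration. Its narrow end shows just below the funnel, as it should at home.
- **Other things:** comparing the first and last pictures showed changes only at the liner's old place, the funnel and the arm. The bottle, bin and screwdriver did not show up as changed.
- **Disagreements and gaps:** early estimates of the lip's position differed by up to about 5 mm between views. I settled this by sighting the liner against the funnel from close by. The two final rays to the rim missed each other by about 5 mm, so that position is only a fair estimate. I did not measure the funnel's sink directly.

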